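Gauge the blue-capped jar against the sprung pin

TASK

Take the blue-capped jar from the grey tray and stand it upright on the aluminium plate of the gauging nest, in front of the brass sprung pin and in line with it, not yet pushing the pin in. Then, keeping it gripped at about the height of the pin, slide it upright along the plate against the pin until it bears firmly on the dark steel stop on either side of the pin, without ramming it, and finish holding it there: do not let go, or the spring pushes it back out. Leave the other jars and everything else on the bench as they are.

Things in the scene. Friction and masses are not known exactly. Their poses are not given: they have to be found in the camera images.
- jar_blue_mid (a point): upright round parts jar, 46 mm in diameter and 100 mm tall, smooth straight sides, white plastic with a blue cap (top 24 mm, same diameter); mass 110 to 230 g; stands on the tray at the start. The point lies on its axis half-way up, 50 mm above its foot; z up its axis. This is the jar to gauge. There is free room beside it for fingers across the tray (along the tray's y).
- jar_orange_mid (a point): upright round parts jar, 46 mm in diameter and 100 mm tall, smooth straight sides, white plastic with an orange cap (top 24 mm, same diameter); mass 160 g; stands on the tray at the start. The point lies on its axis half-way up, 50 mm above its foot; z up its axis. Leave it standing.
- jar_green_mid (a point): upright round parts jar, 46 mm in diameter and 100 mm tall, smooth straight sides, white plastic with a green cap (top 24 mm, same diameter); mass 160 g; stands on the tray at the start. The point lies on its axis half-way up, 50 mm above its foot; z up its axis. Leave it standing.
- tray: fixed flat grey plastic board, 290 mm (its x) by 110 mm (its y) by 8 mm thick, without walls; the three jars stand in a row along its x, about 88 mm apart, in any order. Origin at the centre of its underside
- nest: fixed gauging nest on the bench: flat aluminium plate 200 mm (its x) by 120 mm (its y) by 12 mm thick, origin at the centre of its underside, so the plate's top is at z = 12 mm. Its x axis is the pushing direction. The half towards -x is bare: a good place to stand the jar is with its axis at x = -50 mm, y = 0. At x = 30 mm stands the stop, behind it the blue housing of the pin (x = 51 to 97 mm, 44 mm wide, top at z = 82 mm).
- stop: fixed hard stop of dark steel on the nest's plate: two upright cheeks, together 46 mm wide (y), 72 mm tall, 12 mm thick, with a 16 mm slot between them for the pin. Origin on the plate's top, midway between the cheeks, on the front faces that look to -x; axes as the nest's. When the jar (centred on the slot) bears on both cheeks its axis lies 21.6 mm in front of the origin, at x = 8.4 mm of the nest.
- pin_nose (a point): centre of the flat front end of the brass pin, 12 mm in diameter, lying along the nest's x, its axis 60 mm above the plate's top (z = 72 mm of the nest). At rest it stands 25 mm in front of the stop's front faces, at x = 5 mm of the nest. Grip the jar near this height (60 to 70 mm above its foot), fingers closing along the nest's y, or it pivots in the grip; pressing it down while sliding also tips it.
- pin (a joint): how far the sprung pin is pushed in along the nest's x, in m: 0 at rest, about 0.025 to 0.0265 when the jar bears on the stop (it could go to 0.032). The spring pushes back with 2 N at 0, 200 N/m more, so about 7 N at the stop. It returns when released.
- dish: loose clear round dish, 60 mm in diameter, 14 mm tall; leave alone
- tweezers: loose aluminium tweezers with a blue end, 130 mm long, 6 mm high; leave alone
- driver: loose screwdriver lying on the bench; leave alone
- spray: loose white bottle with a blue cap, 60 mm in diameter, 170 mm tall (much larger than the jars), at the back; leave alone
- capbin: loose open blue bin, 80 by 80 by 50 mm, at the back; leave alone

How it is judged:
By the outcome, as a careful person would: the job done as asked, in the order asked, and still so for the second after the job is handed in, while the arm keeps its last pose, push and grip.
It also fails if it takes over 53 s, if anything falls off the work surface, if the arm or the gripper's body presses on something with over 40 N, if the wrist force passes 120 N, or if a joint passes its speed limit or range.

ROBOT

A 6-joint arm with a two-finger parallel gripper is mounted at the origin on the work surface. World frame = base frame: x ahead of the robot, y to its left, z up, the work surface at z = 0. Lengths are in m, angles in rad, forces in N, time in s.
With the tool pointing down it reaches from about 0.3 to 0.825 m from the base axis. Payload 5.4 kg.
Tool frame: the origin (TCP) lies at the very end of the fingers, on their centre line; the grasp point (between the pads) lies 19 mm behind it; z points along the fingers, x is the direction in which the jaws open and shut, and the axes are right-handed (so a half turn about z gives the same grasp; the last joint's range is limited). The gripper opens to 92 mm and grips with 3 to 60 N. Pads are 20 mm wide; open, the fingers measure 128 mm over their backs; the gripper's body (75 mm by 189 mm) begins 69 mm behind the grasp point.
Start: joints at [0.949, 0.158, 1.597, -0, 1.386, -0.21], TCP at [0.23, 0.527, 0.215] pointing down, gripper open.
Joint ranges: [-2.91, 2.91], [-0.94, 2.29], [0.18, 2.7], [-1.29, 4.43], [0.17, 2.64], [-3, 3]. Speed limits (rad/s): [2.57, 2.57, 3.14, 3.14, 3.14, 3.14].

INTERFACE

Orientations are given as a rotation vector (axis times angle).
In Python, from workcell import bot gives the robot as it stands. Calls block until the motion is done:
- bot.goto(position, orientation): joint-space move of the TCP to a pose.
- bot.line_to(position, rot=None, max_speed=0.15): straight line of the TCP; rot=None keeps the orientation; max_speed is the mean speed in m/s.
- bot.set_joints(angles): joint-space move.
- bot.set_gripper(opening, newtons=None): opening from 0.0 (shut) to 1.0 (fully open); newtons is the grip in N (None keeps the last); returns when the fingers have stopped.
- bot.hold(seconds).
- bot.inverse_kinematics(position, orientation): joint angles nearest the present ones, or None.
- bot.read_camera(name): name is "side" or "top"; returns a dict with "pixels" (480x640x3 uint8, blue, green, red), "fx", "fy", "cx", "cy" (pixels), "R" (3x3) and "t" (3): a world point X has camera coordinates R X + t. Camera axes: x right, y down, z forward; pixel columns grow to the right and rows downward; lengths in m; the calibration is good to about 2 mm. A picture is of the moment at which its call begins. There is no depth.
A pose or a line that the arm cannot do raises bot.MotionError and nothing moves.
- bot.job_done(): hands the job in, once; it reports no verdict.
Readings, each from a call of its own:
- bot.current_clock(): time.
- bot.current_joints(): joint angles.
- bot.current_joint_vel(): joint speeds.
- bot.current_effort(): joint torques, N m.
- bot.current_ee_pos(): TCP position.
- bot.current_tool_rot(): TCP orientation.
- bot.current_contact_force(): force on the tool from outside, world axes, zero at the start.
- bot.current_ft_torque(): the same for the moment, N m.
- bot.current_opening(): opening from 0.0 (shut) to 1.0 (fully open).
Only numpy, scipy, OpenCV 4.12 (cv2) and the standard library are available. Lean on these libraries where they do the work, as an engineer would, in place of code of your own. Each camera call takes 0.05 s, during which the arm holds its last target. There are 200 camera calls.

## Working session

There is one attempt and no reset: what is moved stays moved. The work goes in short steps, each a Python script; the robot and the scene stay as the last script left them, time stands still between calls to the robot, and variables do not carry over. Pictures are saved under pics/ and viewed, about 8 in all and at most 12, crops included, and the job is handed in when it is done.

```bash
mkdir -p pics; python3 - <<'E'
from workcell import bot
import cv2,numpy as np
np.set_printoptions(precision=4,suppress=True)
for n in("top","side"):
    c=bot.read_camera(n); cv2.imwrite(f"pics/{n}0.png",c["pixels"])
    print(n,c["fx"],c["fy"],c["cx"],c["cy"],c["R"],c["t"])
print(bot.current_tool_rot(),bot.current_clock())
E
```

```text
top 436.4051954984564 436.4051954984564 327.19369814133717 232.94636021121605 [[ 0.0231 -0.9997 -0.0125]
 [-0.9862 -0.0207 -0.164 ]
 [ 0.1637  0.0161 -0.9864]] [-0.0075  0.6158  0.8009]
side 568.5050250810278 568.5050250810278 317.4911756322986 232.07915810152076 [[ 0.9975 -0.0681 -0.0177]
 [-0.0574 -0.6427 -0.764 ]
 [ 0.0407  0.7631 -0.645 ]] [-0.6175  0.1072  0.8879]
[ 2.6282  1.72   -0.0025] 0.1
```

View pics/top0.png

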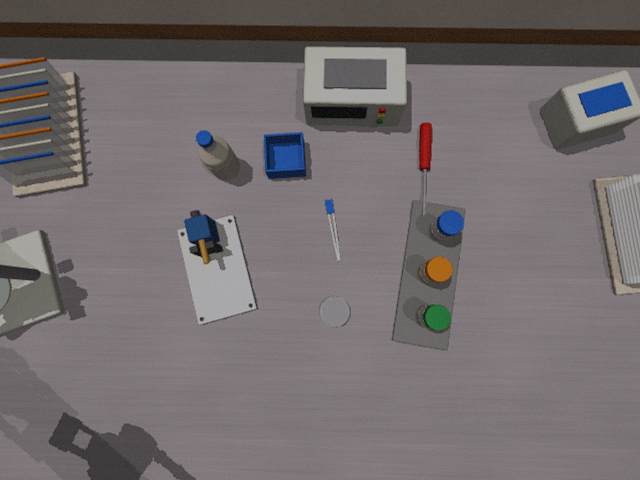

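View pics/side0.png

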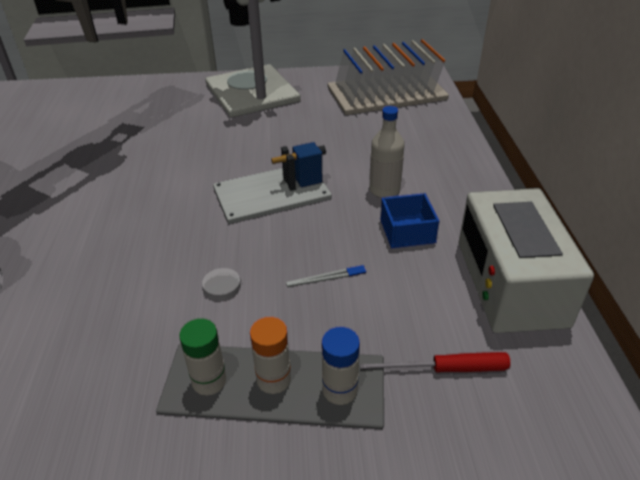

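The top view shows the nest around (217,270) with the pin pointing down-image from (203,240). The tray is around (430,275), with the blue jar's cap at (450,223). The side view shows the same layout: blue jar at (340,365), nest at (272,190). Next I'll look at enlarged crops.

```bash
python3 - <<'E'
import cv2,numpy as np
t=cv2.imread("pics/top0.png");s=cv2.imread("pics/side0.png")
up=lambda im,x,y,w,h,k:cv2.resize(im[y:y+h,x:x+w],None,fx=k,fy=k,interpolation=cv2.INTER_CUBIC)
cv2.imwrite("pics/c1.png",np.hstack([up(t,170,205,100,125,4.8),up(t,410,195,66,125,4.8)]))  # 480+317 x 600
cv2.imwrite("pics/c2.png",np.hstack([up(s,205,135,130,90,4),up(s,310,320,70,90,4)]))
E
```

```text
(no output)
```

View pics/c1.png

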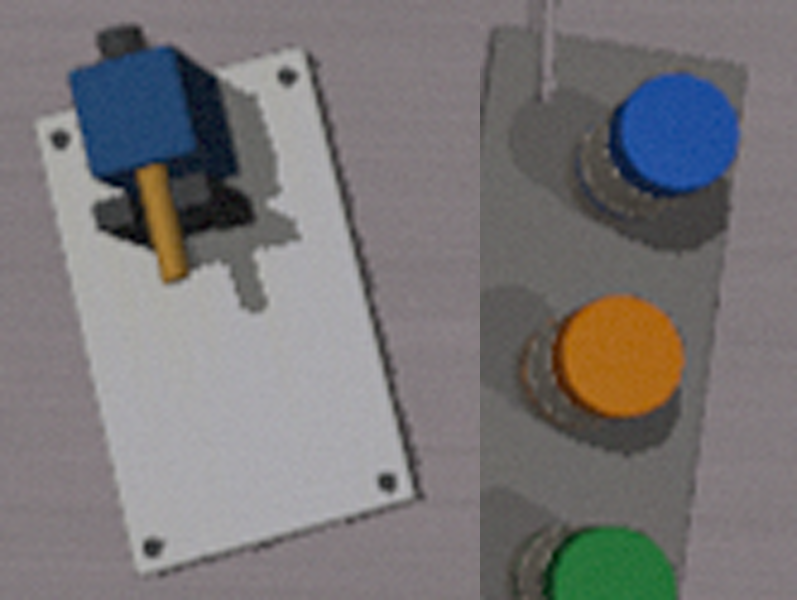

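View pics/c2.png

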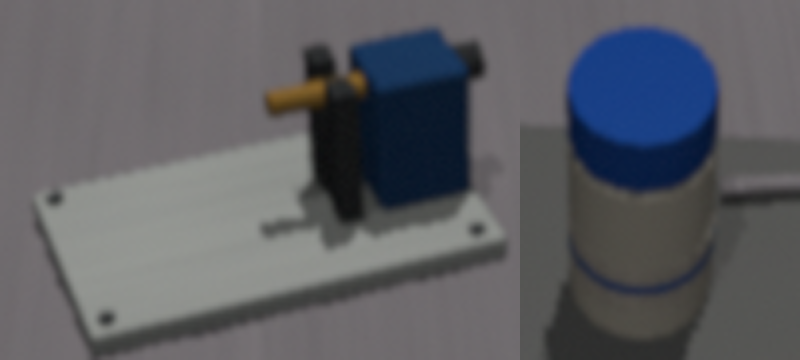

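Crops: the plate corners, nose end (top crop 174,276; side crop 273,101) and blue cap top centre (top 674,132; side 643,88) are all clear. I'll fit the poses to these.

```bash
cat > h.py <<'E'
from workcell import bot
import cv2,numpy as np
from scipy.optimize import least_squares
from scipy.spatial.transform import Rotation as Rn
np.set_printoptions(precision=4,suppress=True)
def proj(c,X):
    p=c["R"]@np.asarray(X)+c["t"].ravel(); return np.array([c["fx"]*p[0]/p[2]+c["cx"],c["fy"]*p[1]/p[2]+c["cy"]])
def uncrop(U,x,y,k): return (np.array(U,float)+.5)/k-.5+[x,y]
def down(a):  # tool z down, tool x (jaws) at world angle a
    x=np.array([np.cos(a),np.sin(a),0]);z=np.array([0,0,-1.]);return Rn.from_matrix(np.c_[x,np.cross(z,x),z]).as_rotvec()
E
python3 - <<'E'
from h import *
T,S=bot.read_camera("top"),bot.read_camera("side")
ob=[(T,U,170,205,4.8,P) for U,P in [((37,120),(.1,.06,.012)),((304,49),(.1,-.06,.012)),((411,494),(-.1,-.06,.012)),((143,573),(-.1,.06,.012)),((174,276),(.005,0,.072))]]
ob+=[(S,U,205,135,4,P) for U,P in [((92,342),(-.1,-.06,.012)),((38,200),(-.1,.06,.012)),((504,238),(.1,-.06,.012)),((273,101),(.005,0,.072))]]
def W(p,P): c,s=np.cos(p[2]),np.sin(p[2]);return [p[0]+c*P[0]-s*P[1],p[1]+s*P[0]+c*P[1],P[2]]
def fit(o):
    f=lambda p:np.concatenate([proj(c,W(p,P))-uncrop(U,x,y,k) for c,U,x,y,k,P in o])
    r=least_squares(f,[.4,.2,.2]);return r.x,r.fun.reshape(-1,2)
for o in(ob,ob[:5],ob[5:]): print(*fit(o))
jo=[(T,uncrop((194,132),410,195,4.8)),(S,uncrop((123,88),310,320,4))]
for o in(jo,jo[:1],jo[1:]): print("jar",least_squares(lambda p:np.concatenate([proj(c,[*p,.108])-u for c,u in o]),[.5,-.2]).x)
# other caps and tray edge for tray angle
for U in((139.5,355),(133,587)): print("cap",least_squares(lambda p:proj(T,[*p,.108])-uncrop(U,410,195,4.8),[.5,-.2]).x)
E
```

```text
[0.5469 0.2307 0.2977] [[-1.2412 -1.0584]
 [-0.233  -1.9202]
 [ 1.2249  0.0272]
 [-1.581   0.235 ]
 [ 0.742   0.024 ]
 [-0.1753 -0.1208]
 [-1.8783 -0.8951]
 [ 1.2758  0.4087]
 [-1.4259  1.9308]]
[0.5459 0.2302 0.2968] [[-1.0193 -0.6176]
 [ 0.0094 -1.4383]
 [ 1.3997  0.5691]
 [-1.4288  0.733 ]
 [ 0.9545  0.5469]]
[0.5479 0.2318 0.2974] [[ 0.4077 -0.5717]
 [-1.3137 -1.2824]
 [ 1.746   0.0165]
 [-0.8896  1.5518]]
jar [ 0.6326 -0.2196]
jar [ 0.631  -0.2179]
jar [ 0.6331 -0.2207]
cap [ 0.5459 -0.1957]
cap [ 0.4609 -0.1917]
```

```bash
python3 - <<'E'
from h import *
J=np.array([.6326,-.2196])
for a in(1.47,1.47-np.pi): print(a,bot.inverse_kinematics([*J,.22],down(a)), bot.inverse_kinematics([.5,.216,.1],down(a+.398)))
q=bot.inverse_kinematics([*J,.22],down(1.47)); a=1.47
if q is None or abs(q[5])>2.4: a-=np.pi
bot.goto([*J,.22],down(a)); 
bot.line_to([*J,.13],max_speed=.15)
c=bot.read_camera("side");cv2.imwrite("pics/s1.png",cv2.resize(c["pixels"][180:480,200:500],None,fx=2,fy=2))
print(bot.current_clock(),bot.current_joints(),bot.current_ee_pos(),a,bot.current_contact_force(),proj(c,[*J,.13]))
E
```

```text
1.47 [-0.5141  0.3983  1.2963  0.      1.447  -1.9841] [ 0.1858  0.1987  1.7895 -0.      1.1534 -1.6822]
-1.6715926535897931 [-0.5141  0.3983  1.2963 -0.      1.447   1.1574] [ 0.1858  0.1987  1.7895 -0.      1.1534  1.4594]
3.975 [-0.514   0.4655  1.3844  0.      1.2889 -1.9841] [ 0.6336 -0.2201  0.1317] 1.47 [0.1132 0.8044 0.8388] [339.9702 328.8098]
```

View pics/s1.png

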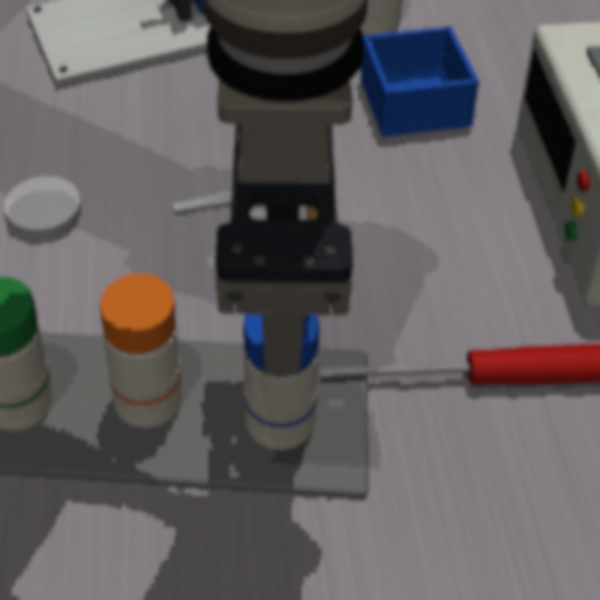

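The finger (x≈282 in the crop) is centred on the blue jar (x≈282) and the orange jar is clear. I'll descend, grip and lift.

```bash
python3 - <<'E'
from h import *
J=np.array([.6326,-.2196])
bot.line_to([*J,.054],max_speed=.1); bot.hold(.2); print(bot.current_ee_pos(),bot.current_contact_force())
bot.set_gripper(0.,30); bot.hold(.2)
print(bot.current_opening()*92,bot.current_ee_pos(),bot.current_contact_force())
bot.line_to([*J,.2],max_speed=.12); bot.hold(.3)
print(bot.current_opening()*92,bot.current_ee_pos(),bot.current_contact_force(),bot.current_clock())
# carry above the bare half, 100 mm before nest origin... x=-50
p=[.5469,.2307]; y=.2972; n=np.array([np.cos(y),np.sin(y)])
pos=np.array(p)-.05*n
bot.goto([*pos,.2],down(y+np.pi/2)); bot.line_to([*pos,.075],max_speed=.12); bot.hold(.3)
print(bot.current_ee_pos(),pos,bot.current_contact_force(),bot.current_clock())
t=bot.read_camera("top")["pixels"];s=bot.read_camera("side")["pixels"]
up=lambda im,x,y,w,h,k:cv2.resize(im[y:y+h,x:x+w],None,fx=k,fy=k,interpolation=cv2.INTER_CUBIC)
cv2.imwrite("pics/c3.png",np.hstack([up(t,160,200,110,150,4)[:520],up(s,215,95,90,130,4)]))
E
```

```text
[ 0.6332 -0.2199  0.0549] [-0.7816 -0.1968 -0.3923]
45.52920778848611 [ 0.6326 -0.2196  0.054 ] [0.5636 0.2329 0.4102]
45.90249817814948 [ 0.6325 -0.2195  0.1996] [ 1.4737  0.1435 -1.1946] 7.7083
[0.4994 0.2161 0.0754] [0.4991 0.2161] [-0.1344 -0.609  -1.2549] 10.8667
```

View pics/c3.png

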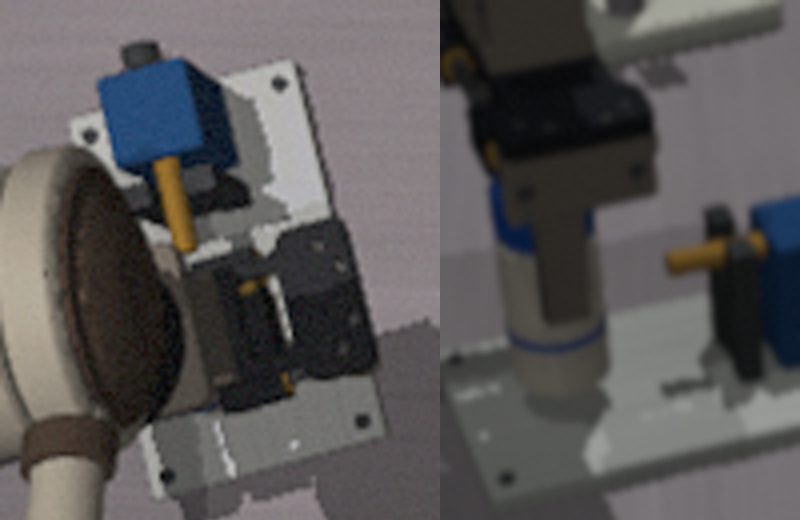

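The jar hangs upright in front of the pin (side crop: jar x 500–608, foot at about (562,394), nose at (673,262)). From above, the gripper hides the jar. I'll compare the nose line and the jar line in the side camera.

```bash
python3 - <<'E'
from h import *
T,S=bot.read_camera("top"),bot.read_camera("side")
y=.2972;n=np.array([np.cos(y),np.sin(y)]);l=np.array([-n[1],n[0]]);o=np.array([.5469,.2307])
bp=lambda c,u,z:least_squares(lambda p:proj(c,[*p,z])-u,[.5,.2]).x
def rep(k,c,u,z):
    X=bp(c,u,z); print(k,X,"nest x,y mm",(X-o)@n*1e3,(X-o)@l*1e3)
rep("nose top",T,(206.5,262.0),.072); rep("nose side",S,(273.2,160.4),.072)
# screws (top view first crop, top of plate)
for U in((60,139),(287,76),(387,482),(152,547)): rep("screw T",T,uncrop(U,170,205,4.8),.012)
for U in((55,198),(106,318),(477,230)): rep("screw S",S,uncrop(U,205,135,4),.012)
# housing top corners (z .082) from top crop1: 4 corners expected x51/97, y+-22
for U in((70,75),(178,46),(197,160),(92,175)): rep("house T",T,uncrop(U,170,205,4.8),.082)
for U in((351,50),(437,30),(468,68),(375,90)): rep("house S",S,uncrop(U,205,135,4),.082)
tc=bot.current_ee_pos(); z0=tc[2]-.046
th=np.linspace(0,6.28,100)
c=np.array([proj(S,[tc[0]+.023*np.cos(t),tc[1]+.023*np.sin(t),z0]) for t in th])
print("pred foot: u",c[:,0].min(),c[:,0].max(),"vmax",c[:,1].max()); print("meas u 230,257 vmax 193.5")
E
```

```text
nose top [0.5519 0.2323] nest x,y mm 5.256494868830564 0.08415221040320908
nose side [0.5549 0.2365] nest x,y mm 9.359011446921517 3.2217603331387235
screw T [0.6147 0.3041] nest x,y mm 86.33673985920447 50.31076376226279
screw T [0.6441 0.2085] nest x,y mm 86.44371289943871 -49.67434101302362
screw T [0.4735 0.1566] nest x,y mm -91.82689809662781 -49.342175184203036
screw T [0.4448 0.2526] nest x,y mm -91.19652309611921 50.82885100067866
screw S [0.4456 0.2563] nest x,y mm -89.38267807155513 54.105156376938886
screw S [0.4746 0.1603] nest x,y mm -89.7426545959812 -46.12768940956785
screw S [0.6457 0.2116] nest x,y mm 88.91076176631263 -47.21980278590176
house T [0.6294 0.2773] nest x,y mm 92.49755539952191 20.394917157832293
house T [0.6419 0.2353] nest x,y mm 92.20275357497293 -23.451641135313558
house T [0.5965 0.2247] nest x,y mm 45.65891943912066 -20.28495789685565
house T [0.5897 0.2656] nest x,y mm 51.116749307333855 20.79915427470809
house S [0.5915 0.2628] nest x,y mm 52.079783119526006 17.64894315730336
house S [0.6326 0.2767] nest x,y mm 95.37692647755414 18.869326604282577
house S [0.6447 0.242 ] nest x,y mm 96.78583257392812 -17.818248881316947
house S [0.6012 0.2275] nest x,y mm 51.00674454662558 -18.956662038268632
pred foot: u 232.300531899902 257.18242147456084 vmax 194.95893825398593
meas u 230,257 vmax 193.5
```

Against the side camera, the jar shows the same ~1.5 px bias as the nest, so the line is good: lateral correction +0.3 mm, yaw 0.293. Next I'll lower gently until it touches.

```bash
cat >> h.py <<'E'
yaw=.293;n=np.array([np.cos(yaw),np.sin(yaw)]);l=np.array([-n[1],n[0]]);o=np.array([.5469,.2307])+.0003*l
def F(k=8):
    f=[]
    for _ in range(k): f.append(bot.current_contact_force()); bot.hold(.02)
    f=np.mean(f,0); return np.array([f[:2]@n,f[:2]@l,f[2]])
def at(x,y,z,v=.05): bot.line_to([*(o+x*n+y*l),z],rot=down(yaw+np.pi/2),max_speed=v)
def nestpos():
    p=bot.current_ee_pos();d=np.array(p[:2])-o;return np.array([d@n,d@l,p[2]])*1e3
E
python3 - <<'E'
from h import *
at(-.05,0,.062); bot.hold(.2); b=F(15); print(b,nestpos())
z=.062
while z>.0555:
    z-=.0005; at(-.05,0,z,.02); bot.hold(.05); f=F()
    print(round(z,4),f-b)
    if f[2]-b[2]>1.5: break
print(nestpos(),bot.current_clock())
S=bot.read_camera("side")["pixels"]
cv2.imwrite("pics/s4.png",cv2.resize(S[110:230,210:340],None,fx=4.5,fy=4.5,interpolation=cv2.INTER_CUBIC))
E
```

```text
[ 0.0094  0.1188 -1.1774] [-49.8924   0.0028  62.13  ]
0.0615 [-0.1876 -0.0201  0.0632]
0.061 [ 0.0914  0.1265 -0.4451]
0.0605 [-0.227  -0.3119  0.1504]
0.06 [ 0.0947 -0.0661  0.093 ]
0.0595 [ 0.1677 -0.366  -0.0107]
0.059 [-0.1029 -0.0482  0.1677]
0.0585 [ 0.2212  0.0539 -0.1463]
0.058 [-0.0428 -0.4552 -0.2402]
0.0575 [-1.8908  0.4454  5.2289]
[-49.8603  -0.0014  57.8956] 15.825
```

View pics/s4.png

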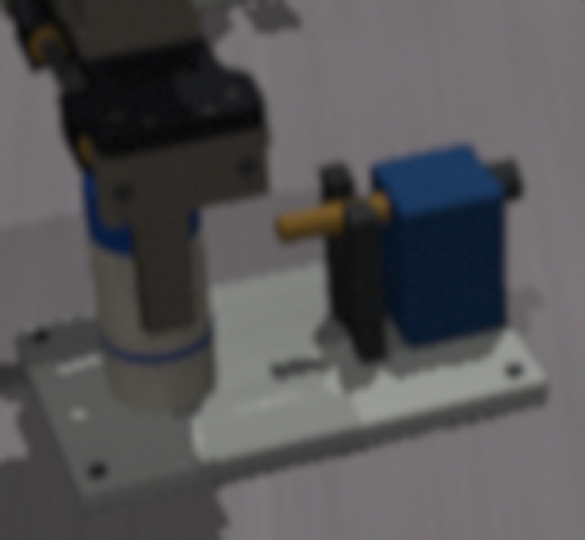

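The jar stands upright on the plate with contact felt (5 N at z = 57.5 mm); the nose is well clear at (285,228). I'll ease the down force, tighten the grip and slide.

```bash
python3 - <<'E'
from h import *
z=.0577
at(-.05,0,z,.02); bot.set_gripper(0.,50); bot.hold(.2); print(F()," b=[0,.1,-1.2]",bot.current_opening()*92)
at(-.026,0,z,.03)
print(F(),nestpos())
x=-.026
while x<.0:
    x+=.003; at(x,0,z,.02); f=F(6); print(round(x*1e3,1),f,nestpos())
    if f[0]<-9: break
print(bot.current_clock())
E
```

```text
[-2.1819  0.5683  4.789 ]  b=[0,.1,-1.2] 45.35088037206654
[-3.0673 -0.0294  5.7441] [-26.0739  -0.053   57.8983]
-23.0 [-2.3944  0.1015  5.2731] [-22.8999  -0.0703  57.8903]
-20.0 [-1.9662  0.4568  5.5932] [-19.8797  -0.0404  57.9141]
-17.0 [-5.1471  0.2783  7.4094] [-17.5412  -0.0064  57.9176]
-14.0 [-6.7871 -0.0763  9.6436] [-15.0059   0.0088  57.9663]
-11.0 [-7.6851  0.1754 10.4896] [-12.3256   0.0112  57.9423]
-8.0 [-8.5088  0.2577 11.3752] [-9.5498  0.0267 57.9511]
-5.0 [-9.7052 -0.1192 11.8481] [-6.7631  0.0498 57.9657]
20.5583
```

```bash
python3 - <<'E'
from h import *
z=.0577
while z<.0590:
    z+=.0003; at(-.005,0,z,.02); f=F(6); print(round(z,4),f,nestpos())
    if f[2]<2: break
S=bot.read_camera("side")["pixels"]
cv2.imwrite("pics/s5.png",cv2.resize(S[100:210,230:340],None,fx=5.4,fy=5.4,interpolation=cv2.INTER_CUBIC))
print(bot.current_clock())
E
```

```text
0.058 [-8.5347 -0.2079  9.9663] [-6.7962 -0.0004 57.9719]
0.0583 [-7.9836 -0.0889  8.0379] [-6.819   0.0346 57.9694]
0.0586 [-6.6601 -0.3193  6.295 ] [-6.8726  0.034  57.9548]
0.0589 [-6.2249 -0.1291  4.1376] [-6.8846  0.0408 57.9585]
0.0592 [-5.9607 -0.4038  2.2017] [-6.8809  0.03   57.9928]
22.3583
```

View pics/s5.png

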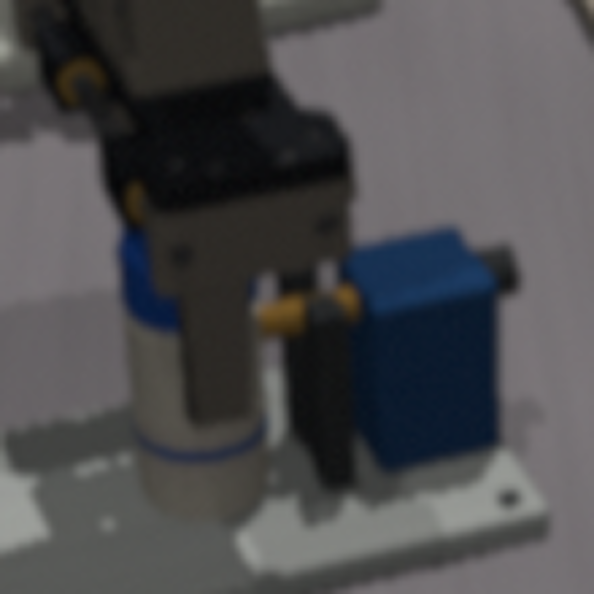

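The jar is upright (its edge slope is unchanged from before) and against the nose, which is partly pushed in. I'll continue while regulating the down force.

```bash
python3 - <<'E'
from h import *
z=.0591;x=-.005
while x<.016:
    x+=.002 if nestpos()[0]<5 else .0007
    at(x,0,z,.02); f=F(5); p=nestpos(); print(round(x*1e3,1),round(z*1e3,2),f,p)
    z+=np.clip((f[2]-1.5)*.00012,-.0004,.0004)
    if f[0]<-17 or bot.current_clock()>42: break
S=bot.read_camera("side")["pixels"]
cv2.imwrite("pics/s6.png",cv2.resize(S[100:210,230:340],None,fx=5.4,fy=5.4,interpolation=cv2.INTER_CUBIC))
print(bot.current_clock(),z)
E
```

```text
-3.0 59.1 [-6.1865  0.0458  3.737 ] [-4.9982  0.0451 57.9872]
-1.0 59.37 [-6.1253  0.0131  2.5094] [-3.1688  0.0743 58.0106]
1.0 59.49 [-6.3623 -0.146   1.7296] [-1.3589  0.0749 58.0057]
3.0 59.52 [-6.9396 -0.3217  3.0028] [ 0.5076  0.0643 58.044 ]
5.0 59.7 [-7.2529 -0.4275  2.1086] [ 2.3279  0.0512 58.0457]
7.0 59.77 [-8.01   -0.5649  2.277 ] [ 4.1761  0.0577 58.0525]
9.0 59.86 [-7.805  -0.5328  2.3623] [ 6.0051  0.0985 58.061 ]
9.7 59.97 [-8.1609 -0.2333  2.5575] [ 6.4607  0.0973 58.0722]
10.4 60.09 [-8.3491 -0.6764  2.6932] [ 7.0142  0.0783 58.0754]
11.1 60.24 [-8.3825 -0.935   1.3887] [ 7.6332  0.1119 58.1119]
11.8 60.22 [-10.3167  -0.6745   3.6741] [ 7.8284  0.1104 58.0696]
12.5 60.48 [-11.7854  -1.0872   3.8182] [ 7.9396  0.112  58.1476]
13.2 60.76 [-13.3021  -1.2304   4.266 ] [ 7.9621  0.1317 58.1436]
13.9 61.09 [-15.0188  -1.1896   4.7744] [ 8.0277  0.1208 58.1719]
14.6 61.49 [-16.4922  -1.9063   4.6887] [ 8.057   0.1137 58.2022]
15.3 61.87 [-18.5049  -1.8719   4.3067] [ 8.0806  0.1331 58.2576]
27.7417 0.062207335415987046
```

View pics/s6.png

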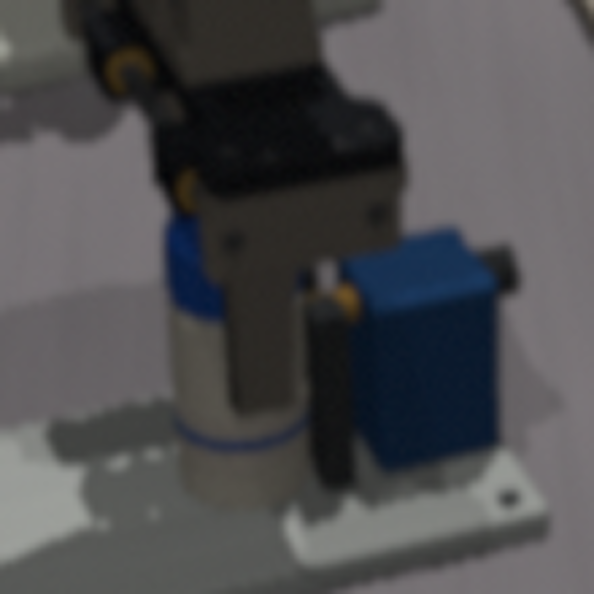

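The jar bears on the cheeks: a hard stop at x≈8.0 mm, with the force rising at constant position. I'll check the tilt numerically and trim out the small side force.

```bash
python3 - <<'E'
from h import *
S=bot.read_camera("side")
for x,zt in((-.05,.0579),(-.0068,.058),(.008,.058)):
    c=o+x*n; e=[(proj(S,[c[0]-.023,c[1],zz])) for zz in(.105,.02)]; print(x,"pred left-edge du/dv",(e[1]-e[0])[0]/(e[1]-e[0])[1])
z=.0620
at(.0153,-.0004,z,.02); f=F(8); print(f,nestpos())
R=Rn.from_rotvec(bot.current_tool_rot()).as_matrix(); print("tool z",R[:,2],"in nest x,y:",R[:2,2]@n,R[:2,2]@l)
print(bot.current_ft_torque(),bot.current_opening()*92,bot.current_clock())
im=S["pixels"]
cv2.imwrite("pics/s7.png",cv2.resize(im[135:200,255:315],None,fx=9,fy=9,interpolation=cv2.INTER_CUBIC))
E
```

```text
-0.05 pred left-edge du/dv 0.140539203427009
-0.0068 pred left-edge du/dv 0.10845060293374714
0.008 pred left-edge du/dv 0.09771385914061546
[-17.5015  -0.2922   3.9947] [ 8.0532  0.1047 58.2554]
tool z [-0.0165 -0.0043 -0.9999] in nest x,y: -0.017068567618875027 0.0006974195873196271
[-0.9012  2.6822 -0.0915] 45.22861490355155 28.175
```

View pics/s7.png

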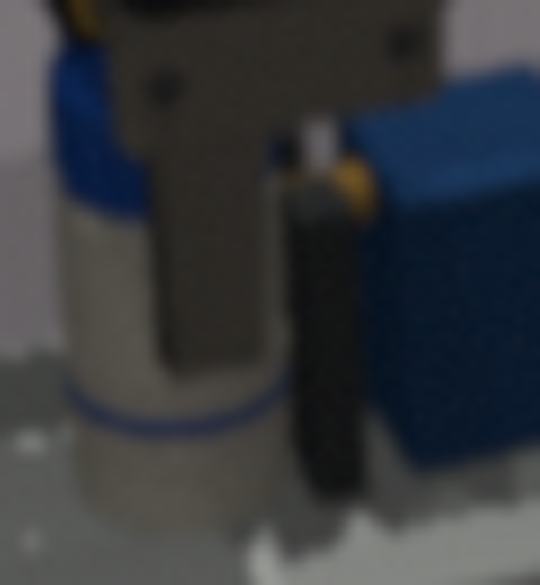

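The tool tips back 1° under load (tool z = −0.017 along the nest's x), and the jar leans about the same amount. I'll compensate with a commanded counter-tilt.

```bash
python3 - <<'E'
from h import *
base=Rn.from_rotvec(down(yaw+np.pi/2)); z=.0619
def tool():
    R=Rn.from_rotvec(bot.current_tool_rot()).as_matrix(); return R[:2,2]@n
for k in range(1,6):
    th=.005*k   # rotate about nest y so that tool z tips towards +n
    r=Rn.from_rotvec(-th*np.array([*l,0]))*base
    assert r.as_matrix()[:2,2]@n>0
    bot.line_to([*(o+(.0153+.019*th)*n-.0004*l),z],rot=r.as_rotvec(),max_speed=.02)
    f=F(6); print(th,round(z,4),f,nestpos(),"tilt",tool())
    if tool()>-.002 or f[0]<-28: break
    z+=np.clip((f[2]-2)*.00012,-.0004,.0004)
print(bot.current_clock()); np.save("st.npy",[th,z])
im=bot.read_camera("side")["pixels"]
cv2.imwrite("pics/s8.png",cv2.resize(im[135:200,255:315],None,fx=9,fy=9,interpolation=cv2.INTER_CUBIC))
E
```

```text
0.005 0.0619 [-17.3497  -0.2721   4.0402] [ 8.1025  0.1178 58.2063] tilt -0.01219222802018149
0.01 0.0621 [-16.5587  -0.4379   2.6359] [ 8.1395  0.106  58.1074] tilt -0.007260795106772668
0.015 0.0622 [-15.761   -0.0195   1.9966] [ 8.1944  0.12   58.0368] tilt -0.002358593616691409
0.02 0.0622 [-15.4935  -0.3835   1.7532] [ 8.1899  0.1185 57.9426] tilt 0.0023890049840934024
29.575
```

View pics/s8.png

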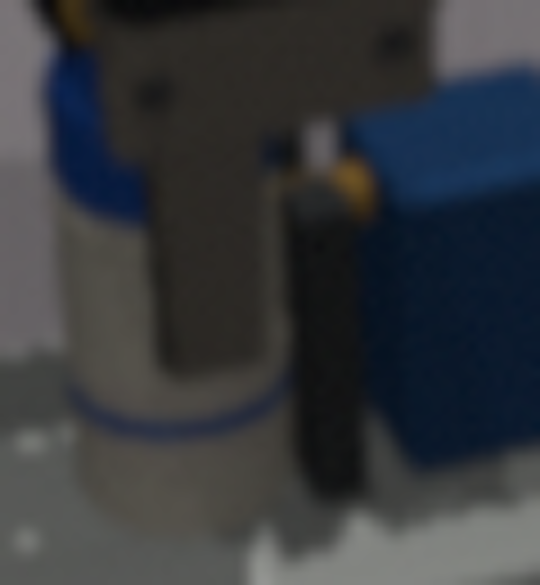

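The jar is upright again (edge slope ≈0.093, predicted 0.098), and z is back at 57.9 mm. I'll add a slight push, check that it holds steady, and hand in.

```bash
python3 - <<'E'
from h import *
base=Rn.from_rotvec(down(yaw+np.pi/2)); r=Rn.from_rotvec(-.021*np.array([*l,0]))*base
bot.line_to([*(o+.0167*n-.0004*l),.0624],rot=r.as_rotvec(),max_speed=.02)
for _ in range(2):
    print(F(10),nestpos(),Rn.from_rotvec(bot.current_tool_rot()).as_matrix()[:2,2]@n,bot.current_opening()*92); bot.hold(.3)
print(bot.current_clock()); bot.job_done()
E
```

```text
[-18.7136  -0.7126   3.9311] [ 8.2822  0.1256 57.9612] 0.0010826222582363979 45.61642413596294
[-18.8701  -0.5858   3.6658] [ 8.2915  0.1325 57.9754] 0.0010934913096188761 45.3345599730601
30.8083
the job is handed in; nothing more can be done
```

The blue-capped jar is on the gauging nest, pushed against the pin and held on the steel stop. I handed the job in at about 31 s of the 53 s allowed.

- **Placing and sliding:** I stood the jar upright on the plate in front of the pin, then slid it in while gripped about 65 mm above its foot. The grip was set to 50 N.
- **Bearing on the stop:** the last readings were steady. The jar sits at x ≈ 8.3 mm in the nest (8.4 expected), with about 19 N of push. I put about 8 N of that down to the spring and friction, leaving roughly 10 N on the stop.
- **Alignment:** side force was about 0.6 N. That fits both cheeks carrying load, but I inferred it from the force, because the gripper hid the jar from the top camera.
- **Problems on the way:** down force on the plate rose to about 12 N while sliding, and the tool and jar leaned about 1° at the stop. I corrected both. The last side picture shows the jar upright, and the tool tilt at the end was 0.001 rad.
- **Disagreements:** the two cameras differed by about 3 mm on the nest. I settled it by comparing with where the side camera saw the gripped jar. The pin first pushed back at about x = −18 mm, as expected.
- **Not checked:** I took no final overview picture, so the other items on the bench are unconfirmed. No unexpected contact showed in the force readings I took.

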